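# Change the recorder's lithium cell

## Task

The cell in the recorder's battery bay is spent: take the blue cell out and stand it, button end up, in the empty ring of the yellow used-cell rack, lowering it right down rather than dropping it. Then fit the new green cell from the tray in its place: flat end against the coil spring, push it back, and drop the button end in behind the brass tab so that the cell lies level, fully home and let go. Leave the two used cells in the rack and everything else on the bench as they are.

Things in the scene. Friction and masses are not known exactly. Their poses are not given: they have to be found in the camera images.
- old_cell_center (a point): Old cell, blue sleeve, white band near the button end: D cell, a cylinder 34 mm in diameter and 61.5 mm long (its button 10 mm wide and 1.5 mm high included), 100 g. The point is its centre; its z axis points to the button. It starts lying in the recorder's battery bay, held endways by the spring (4 N); gripped across its middle from straight above it pulls straight up. The case beyond its button end keeps a tool from leaning over that end.
- new_cell_center (a point): New cell, green sleeve, white band near the button end: D cell, a cylinder 34 mm in diameter and 61.5 mm long (its button 10 mm wide and 1.5 mm high included), 100 g. The point is its centre; its z axis points to the button. It starts lying in one of the two places of the black tray, button end away from the robot.
- new_cell_button (a point): Middle of the new cell's button face, 30.75 mm from its centre along its z axis.
- ring_floor (a point): Floor of the rack's empty ring, on the ring's axis, 3 mm above the bench; z up, y along the row of rings, x square to the row, away from the robot. The ring has a 40 mm bore, a 47 mm outside diameter and rises 16 mm above this floor. A cell standing in it has its centre 30.75 mm above this point.
- rack: Used-cell rack: yellow plate 64 (x) x 200 (y) x 3 mm fixed to the bench, with three upright rings in a row along y at 68 mm pitch. Two hold used cells; any of the three may be the empty one. Origin under the plate's centre, z up.
- used_cell_a_center (a point): Centre of a used cell (grey sleeve, same size as the others) standing button up in another ring of the rack; z axis up to its button. Leave it.
- used_cell_b_center (a point): Centre of the second such used cell. Leave it.
- recorder: Beige steel recorder fixed to the bench, battery bay at its +y end. Origin on the bench, under the middle of a cell that is home. The bay is an open shelf 150 mm wide (x), floor 10 mm above the bench. Case: 80 mm high, from y = -49 to -219 mm. Black spring block: y = +49 to +65 mm, x = -22 to +22 mm, top 52 mm above the bench.
- bay_seat (a point): Centre of a cell that is home in the bay, 34 mm above the bench. y is the cell's axis: +y to the coil spring, -y to the brass tab (the button goes to -y); z up. Two black V supports at y = +19 and -19 mm (9 mm thick, narrower than the cell) carry the cell 7 mm clear of the bay's floor; fingers have free room on both sides between and beyond them.
- brass_tab (a point): Contact point of the brass tab that the button rests on, 30.75 mm from bay_seat in -y, on the cell's axis. The tab is 24 mm wide and 3 mm thick; its top edge is only 2 mm above this point and the base behind it is lower, so the button end of a tilted cell can pass over the tab (the case is 18 mm behind its face).
- spring_tip (a point): Front face of the coil spring contact (15 mm disc and coil) on the cell's axis; it slides along the bay's y only. 30.75 mm from bay_seat in +y with a cell home, 22.75 mm when the bay is empty: the gap to the tab is then 8 mm shorter than a cell.
- bay_spring (a joint): Travel of the coil spring contact in m: 0 with a cell home, -0.008 when free, +0.010 fully squeezed. 500 N/m: 4 N with a cell home, 6 N when 4 mm further, 9 N fully squeezed.
- groove (a point): Vacant place of the tray: where the centre of a cell lying there would be, 25 mm above the bench; x along the place, away from the robot, z up. A cell may be laid here, either way round, to take it again another way.
- tray: Black tray 84 (x) x 146 (y) x 6 mm fixed to the bench, floor 3 mm thick, origin under its centre. Its two places lie along x, at y = +34 and -34 mm; each has two grey V supports at x = +19 and -19 mm, 9 mm thick and narrower than the cell, in which a cell does not roll.
- bay_cover: The recorder's battery cover, a beige sheet-metal hood 148 x 116 x 40 mm, off and lying at the back of the bench; origin under its centre. Leave it.
- screwdriver: Screwdriver 190 mm long lying at the back of the bench; origin under its middle. Leave it.
- din_relay: White rail relay 60 x 36 x 76 mm standing at the back of the bench; origin under its centre. Leave it.
- chuck_key: Drill chuck key, 90 mm T bar, lying near the robot on its right; origin near its middle. Leave it.
- multimeter: Yellow and black multimeter 150 x 75 x 40 mm lying near the robot on its left; origin under its centre. Leave it.
There are look-alikes about, which are no part of the job. What is meant by the part that bears old_cell_center is not orange, and is the larger of those in its own colour. Of the things that look like the part that bears new_cell_center, the larger one is meant.

How it is judged:
By the outcome, as a careful person would: the job done as asked, in the order asked, and still so for the second after the job is handed in, with the robot touching nothing.
It also fails if it takes over 72 s, if anything falls off the work surface, if the arm or the gripper's body presses on something with over 40 N, if the wrist force passes 120 N, or if a joint passes its speed limit or range.

## Robot

A 6-joint arm with a two-finger parallel gripper is mounted at the origin on the work surface. World frame = base frame: x ahead of the robot, y to its left, z up, the work surface at z = 0. Lengths are in mm, angles in rad, forces in N, time in s.
With the tool pointing down it reaches from about 350 to 975 mm from the base axis. Payload 7.1 kg.
Tool frame: the origin (TCP) lies midway between the tips of the shut fingers; the grasp point (between the pads) lies 19 mm behind it; z points along the fingers, y is the line along which they close (so a half turn about z gives the same grasp; the last joint's range is limited). The gripper opens to 88 mm and grips with 3 to 60 N. Pads are 20 mm wide; open, the fingers measure 115 mm over their backs; the gripper's body (75 mm by 178 mm) begins 61 mm behind the grasp point.
Start: joints at [-0.019, 0.423, 1.63, -0, 1.089, -0.019], TCP at [624.984, 0.026, 222.675] pointing down, gripper open.
Joint ranges: [-3, 3], [-0.9, 2.11], [0.09, 2.58], [-1.31, 4.45], [0.11, 2.69], [-2.54, 2.54]. Speed limits (rad/s): [2.39, 2.39, 3.01, 3.14, 3.14, 3.14].

## Interface

Orientations are given as a rotation vector (axis times angle).
In Python, from workcell import ctrl gives the robot as it stands. The module is installed in compiled form; this text tells all that it offers.
- The arm moves only by the tool servo_tool, never from a script. Its argument "increments" is a list of rows, each a list of 7 numbers: the shift along the world's x, y, z in cm, then the turn, a rotation vector about the world's x, y, z in degrees, then the opening, from -1 (shut) to 1 (fully open). A call has 1 to 20 rows; each row is the pose to reach, as a shift and turn from the pose commanded when the call began; what a row does not reach only later rows make up. A row lasts 1/12 s, in which the tool goes at most 41.7 mm and 7.16 degrees, less where a joint would pass 70% of its speed; a pose out of reach is approached as far as the arm can. A call with a gripper value outside its range is refused whole. The fingers move at their own pace and stop on an object; the grip force is fixed at half the most. Time passes only in rows, so rows that repeat a pose let the fingers close. It gives the time, the measured TCP pose, the force, the opening and the grip force at its end, in the units of the state.
- ctrl.get_obs(): the state, without advancing time (a new reading comes with each control period).
- ctrl.get_image(name): name is "scene" or "side" or "wrist"; returns a dict with "image" (400x640x3 uint8, red, green, blue), "fx", "fy", "cx", "cy" (pixels), "k1" (the pictures are not rectified: a ray, as slopes to the right and down, at radius r is drawn at 1 + k1 r^2 times it, then the intrinsics apply), "extrinsics" (4x4, takes a point from camera to world coordinates); the wrist camera has in their place "tool_from_camera" (4x4, takes a point from camera to tool coordinates, whose origin is the TCP and whose axes are the flange's). Camera axes: x right, y up, looking along -z (the intrinsics and any distortion apply to the point x, -y, -z); pixel columns grow to the right and rows downward; lengths in mm; the calibration is good to about 2 mm. A picture is of the moment at which its call begins: read the wrist's pose just before it. There is no depth.
- ctrl.close_job(): hands the job in; it is judged then, once.
The state is a dict: "t": time; "qpos": joint angles; "qvel": joint speeds; "joint_torque": joint torques, N m; "ee_pos": TCP position; "orientation": TCP orientation; "ft_force": force on the tool from outside, world axes, zero at the start; "moment": the same for the moment, N m; "width": finger opening in mm; "grasp_force": force on a finger pad.
Only numpy, scipy, OpenCV 4.12 (cv2) and the standard library are available. Lean on these libraries where they do the work, as an engineer would, in place of code of your own. Each camera call takes 0.05 s, during which the arm holds its last target. There are 200 camera calls.

## Working session

There is one attempt and no reset: what is moved stays moved. The work goes in short steps, Python scripts to look and compute and a tool call to move; the robot and the scene stay as the last step left them, time stands still between calls to the robot, and variables do not carry over. Pictures are saved under pics/ and viewed, at most 10 in all, crops included, and the job is handed in when it is done.

Besides the shell and the picture viewer there is one more tool, called after ">>>" by a JSON object that holds its "name" and its "arguments", one argument or row to a line. servo_tool: Moves the arm, as the interface text tells. Its arguments: {"type":"object","properties":{"increments":{"type":"array","items":{"type":"array","items":{"type":"number"}}}},"required":["increments"]}

```bash
mkdir -p pics
cat > h.py <<'E'
import numpy as np, cv2, pickle
from scipy.spatial.transform import Rotation as R
from workcell import ctrl
def grab(name):
    o=ctrl.get_obs(); d=ctrl.get_image(name)
    if name=="wrist":
        T=np.eye(4); T[:3,:3]=R.from_rotvec(o["orientation"]).as_matrix(); T[:3,3]=o["ee_pos"]
        d["E"]=T@np.array(d["tool_from_camera"])
    else: d["E"]=np.array(d["extrinsics"])
    pickle.dump(d,open(f"{name}.pkl","wb")); return d
def load(name): return pickle.load(open(f"{name}.pkl","rb"))
def ray(d,u,v):
    K=np.array([[d["fx"],0,d["cx"]],[0,d["fy"],d["cy"]],[0,0,1.]])
    p=cv2.undistortPoints(np.array([[[u,v]]],float),K,np.array([d["k1"],0,0,0.]))[0,0]
    r=d["E"][:3,:3]@np.array([p[0],-p[1],-1]); return d["E"][:3,3],r
def onz(d,u,v,z):
    c,r=ray(d,u,v); return c+r*(z-c[2])/r[2]
def proj(d,P):
    q=np.linalg.inv(d["E"])@np.append(P,1); x,y=q[0]/-q[2],-q[1]/-q[2]
    s=1+d["k1"]*(x*x+y*y); return np.array([d["fx"]*x*s+d["cx"],d["fy"]*y*s+d["cy"]])
def save(d,n): cv2.imwrite("pics/"+n,d["image"][:,:,::-1])
E
python3 - <<'E'
from h import *
ims=[]
for n in ("scene","side","wrist"):
    d=grab(n); save(d,n+"0.png"); print(n,d["E"].round(2).tolist(),d["fx"],d["k1"])
print(ctrl.get_obs())
E
```

```text
scene [[0.12, -0.66, 0.74, 1500.93], [0.99, 0.07, -0.09, -109.89], [0.01, 0.75, 0.66, 923.62], [0.0, 0.0, 0.0, 1.0]] 517.2210697277977 -0.03033467770028848
side [[0.8, 0.39, -0.46, -69.23], [-0.6, 0.53, -0.6, -707.04], [0.01, 0.76, 0.65, 876.11], [0.0, 0.0, 0.0, 1.0]] 416.96110304863817 -9.929342680545475e-06
wrist [[1.0, -0.0, 0.0, 624.94], [0.0, 0.96, 0.28, 76.82], [-0.0, -0.28, 0.96, 383.5], [0.0, 0.0, 0.0, 1.0]] 325.61891234351106 -0.015843638008177716
{'t': 0.15, 'qpos': array([-1.90239304e-02,  4.23673981e-01,  1.63047872e+00, -1.17624160e-05,
        1.08856770e+00, -1.89954043e-02]), 'qvel': array([-5.21195786e-04, -7.15046868e-04, -2.28585275e-03, -8.70802960e-05,
        4.46222501e-04, -9.94258529e-04]), 'joint_torque': array([ 9.52650989e-04, -5.44981134e+01, -2.73919362e+01,  6.45430083e-02,
        2.04369903e-02, -3.19723256e-05]), 'ee_pos': array([6.24592945e+02, 1.52799517e-02, 2.22088880e+02]), 'orientation': array([-2.22089753e+00, -2.22084630e+00,  1.24004689e-03]), 'ft_force': array([ 0.39873836, -0.60836419, -0.48956102]), 'moment': array([-0.0197249 , -0.00182702,  0.05472183]), 'grasp_force': 0.0, 'width': 87.86920083295124}
```

View pics/scene0.png

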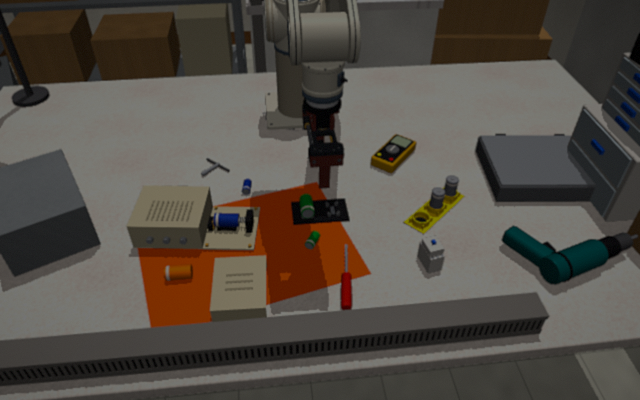

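View pics/side0.png

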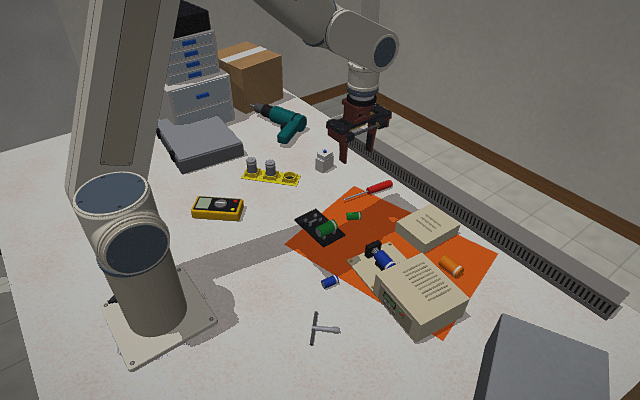

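Scene view candidates: blue at (229,221), lying in the bay, and a small one at (247,186). Green at (307,206), in the tray, and a small one at (312,239). An orange look-alike is at (178,271). I choose the larger blue at (229,221) and the larger green at (307,206). The empty ring is at (421,216). Next I'll measure them and check one close crop.

Run:
```python
from h import *
s=load("scene"); w=load("side")
def blobs(d,lo,hi,mina=15):
    h=cv2.cvtColor(d["image"],cv2.COLOR_RGB2HSV); m=cv2.inRange(h,lo,hi)
    n,_,st,c=cv2.connectedComponentsWithStats(m); return [(st[i,4],c[i].round(1),st[i,:4].tolist()) for i in range(1,n) if st[i,4]>=mina]
for nm,lo,hi,z in (("blue",(110,120,40),(130,255,255),34),("green",(55,120,30),(75,255,255),25),("yel",(24,150,100),(34,255,255),3)):
  for n,d in (("scene",s),("side",w)):
    for a,c,b in blobs(d,lo,hi): print(nm,n,a,c,b,onz(d,*c,z).round(0))
def crop(d,x,y,ww,hh,k): return cv2.resize(d["image"][y:y+hh,x:x+ww],None,fx=k,fy=k,interpolation=cv2.INTER_CUBIC)
a=crop(s,190,170,160,100,5)
cv2.imwrite("pics/crop1.png",a[:,:,::-1])
```

```text
blue scene 51 [635.2  94.2] [628, 88, 12, 16] [  71. 1167.   34.]
blue scene 64 [629.3 108.6] [622, 102, 15, 16] [ 158. 1091.   34.]
blue scene 62 [623.6 122.9] [616, 115, 14, 17] [ 238. 1023.   34.]
blue scene 47 [598.3 145.7] [592, 139, 13, 16] [349. 874.  34.]
blue scene 44 [247.1 182.6] [244, 179, 7, 8] [ 411. -172.   34.]
blue scene 219 [228.2 219.2] [219, 214, 20, 12] [ 550. -221.   34.]
blue side 38 [189.   41.6] [182, 39, 14, 7] [ 831. 1639.   34.]
blue side 27 [193.6  52.5] [189, 50, 9, 6] [ 781. 1470.   34.]
blue side 23 [189.8  64. ] [186, 62, 8, 6] [ 698. 1335.   34.]
blue side 43 [195.2  73.7] [188, 71, 14, 7] [ 668. 1208.   34.]
blue side 39 [201.8  95. ] [196, 92, 13, 7] [592. 976.  34.]
blue side 189 [382.  258.1] [374, 250, 18, 19] [ 552. -213.   34.]
blue side 109 [328.9 281.3] [321, 276, 15, 13] [ 386. -190.   34.]
green scene 116 [305.6 200.5] [300, 195, 13, 13] [490. -22.  25.]
green scene 21 [306.5 209.7] [301, 208, 13, 6] [526. -23.  25.]
green scene 63 [314.  236.2] [309, 232, 10, 10] [623. -14.  25.]
green side 75 [352.6 215.7] [347, 212, 12, 8] [609. -28.  25.]
green side 174 [325.7 227.9] [315, 221, 20, 17] [509. -22.  25.]
yel scene 383 [432.2 214.5] [404, 194, 60, 40] [556. 304.   3.]
yel side 439 [272.6 177.2] [241, 169, 60, 17] [534. 308.   3.]
```

View pics/crop1.png

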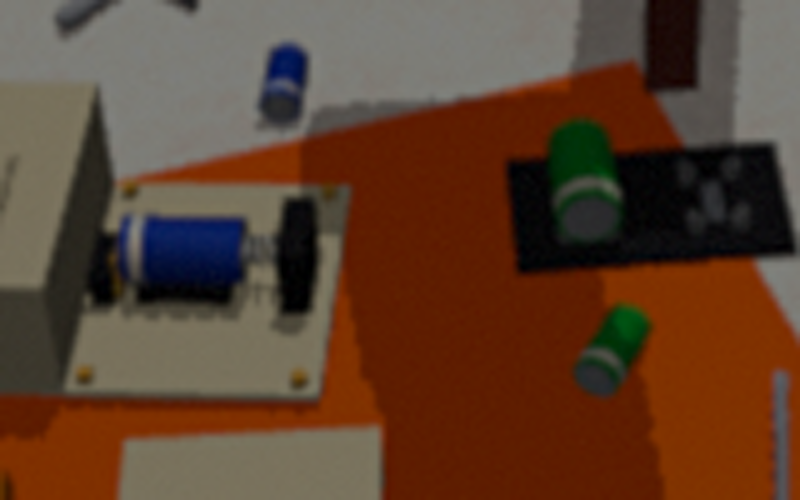

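The crop confirms it. The large blue cell lies in the bay with its white band towards the case. The large green cell is in the left-hand place of the tray with its band away from the robot, and the tray's right-hand place is vacant. The smaller blue and green cells are decoys. I'll move above the bay and look with the wrist camera.

>>> {"name": "servo_tool", "arguments": {
  "increments": [
    [-7.4,-21.7,-3,0,0,0,1],
    [-7.4,-21.7,-3,0,0,0,1],
    [-7.4,-21.7,-3,0,0,0,1],
    [-7.4,-21.7,-3,0,0,0,1],
    [-7.4,-21.7,-3,0,0,0,1],
    [-7.4,-21.7,-3,0,0,0,1],
    [-7.4,-21.7,-3,0,0,0,1],
    [-7.4,-21.7,-3,0,0,0,1],
    [-7.4,-21.7,-3,0,0,0,1],
    [-7.4,-21.7,-3,0,0,0,1]
  ]
}}

```text
t: 0.98
ee_pos: [551.5, -215.8, 192.8]
orientation: [-2.22, -2.223, -0.0]
ft_force: [0.1, 0.3, 0.3]
width: 87.6
grasp_force: 0.0
```

Run:
```python
from h import *
d=grab("wrist"); save(d,"w1.png"); s=grab("scene"); grab("side")
o=ctrl.get_obs(); print(o["t"],o["ee_pos"],o["orientation"])
```

```text
1.1333 [ 551.53543535 -215.85609036  192.83526682] [2.21928353e+00 2.22325587e+00 2.80413395e-04]
```

View pics/w1.png

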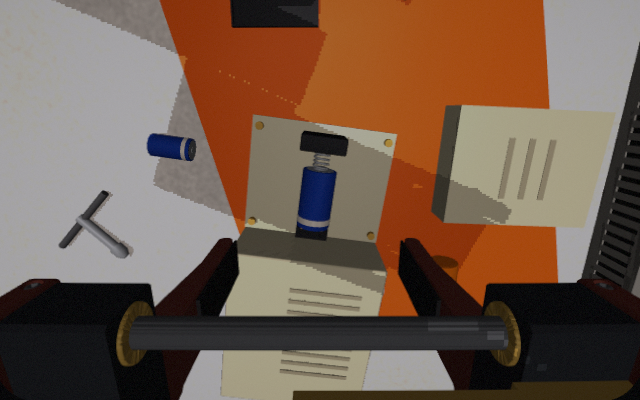

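Wrist view: the blue cell runs from (318,168) to (312,232), button end towards the case (image down). The black spring block is at (324,143), the case edge near row 232, and the small blue decoy at (171,148). I'll measure the cell's axis and the spring block.

Run:
```python
from h import *
d=load("wrist"); im=d["image"]; h=cv2.cvtColor(im,cv2.COLOR_RGB2HSV)
m=cv2.inRange(h,(110,100,30),(130,255,255)); n,l,st,c=cv2.connectedComponentsWithStats(m)
i=[k for k in range(1,n) if abs(c[k]-[317,198]).max()<15][0]; print(st[i],c[i])
pts=[]
for v in range(st[i,1]+8,st[i,1]+st[i,3]-5):
    u=np.where(l[v]==i)[0]
    if len(u): pts.append((u.min()/2+u.max()/2,v,u.max()-u.min()+1))
P=np.array([onz(d,u,v,34)[:2] for u,v,_ in pts]); f=np.polyfit(P[:,1],P[:,0],1); print("dx/dy",f,"yaw deg",np.degrees(np.arctan(f[0])), "widths",[p[2] for p in pts[::8]])
g=cv2.cvtColor(im,cv2.COLOR_RGB2GRAY)
b=np.zeros_like(g); b[120:165,290:360]=(g[120:165,290:360]<38)*255
n,l2,st2,c2=cv2.connectedComponentsWithStats(b); k=1+np.argmax(st2[1:,4]); print("block",st2[k],c2[k])
cnt=cv2.findContours((l2==k).astype(np.uint8),0,1)[0][0]; r=cv2.minAreaRect(cnt); bp=cv2.boxPoints(r)
for q in bp: print(q.round(1),onz(d,*q,52).round(1))
# blue ends along axis line
for v in (st[i,1],st[i,1]+st[i,3]-1): 
    u=np.where(l[v]==i)[0].mean(); print(v,[onz(d,u,v,z).round(1).tolist() for z in (34,51)])
col=im[100:245,316]; print([(100+j,col[j].tolist()) for j in range(25,145,3)])
```

```text
[ 298  167   38   54 1575] [316.10412698 194.84571429]
dx/dy [1.29334677e-01 5.78789560e+02] yaw deg 7.369422254639054 widths [np.int64(33), np.int64(33), np.int64(33), np.int64(32), np.int64(32), np.int64(31)]
block [300 131  48  25 904] [323.50774336 142.94358407]
[299.2 149.9] [ 534.4 -175.6   52. ]
[302.  129.9] [ 537.1 -157.6   52. ]
[348.1 136.2] [ 579.1 -163.2   52. ]
[345.3 156.1] [ 577.  -181.3   52. ]
167 [[539.3, -194.7, 34.0], [540.0, -191.7, 51.0]]
220 [[551.8, -250.3, 34.0], [551.8, -244.4, 51.0]]
[(125, [131, 123, 105]), (128, [131, 123, 104]), (131, [126, 118, 100]), (134, [8, 10, 11]), (137, [22, 20, 23]), (140, [18, 22, 21]), (143, [23, 21, 22]), (146, [26, 22, 23]), (149, [15, 14, 19]), (152, [31, 30, 29]), (155, [69, 68, 69]), (158, [67, 66, 63]), (161, [74, 74, 76]), (164, [87, 84, 74]), (167, [72, 74, 75]), (170, [49, 49, 52]), (173, [12, 30, 85]), (176, [10, 30, 86]), (179, [9, 26, 86]), (182, [13, 30, 86]), (185, [9, 30, 86]), (188, [15, 31, 89]), (191, [9, 28, 87]), (194, [13, 32, 89]), (197, [16, 33, 90]), (200, [13, 31, 90]), (203, [15, 31, 88]), (206, [16, 33, 90]), (209, [14, 29, 88]), (212, [13, 31, 86]), (215, [12, 31, 88]), (218, [14, 30, 87]), (221, [78, 80, 103]), (224, [131, 123, 117]), (227, [36, 47, 90]), (230, [12, 27, 83]), (233, [21, 18, 18]), (236, [18, 19, 19]), (239, [28, 26, 25]), (242, [65, 60, 48])]
```

Recorder yaw ≈ −7.5°, seat ≈ (549.5, −226). The block's size measures 43×18 mm and the cell axis gives the same position and yaw, so the two agree. I'll go down and grip.

>>> {"name": "servo_tool", "arguments": {
  "increments": [
    [-2,-10.1,0,0,0,-7.5,1],
    [-0.2,-1.0,-4,0,0,-7.5,1],
    [-0.2,-1.0,-8,0,0,-7.5,1],
    [-0.2,-1.0,-12,0,0,-7.5,1],
    [-0.2,-1.0,-14.5,0,0,-7.5,1],
    [-0.2,-1.0,-14.5,0,0,-7.5,1],
    [-0.2,-1.0,-14.5,0,0,-7.5,1]
  ]
}}

```text
t: 1.72
ee_pos: [548.3, -226.0, 46.7]
orientation: [-2.359, -2.071, 0.002]
ft_force: [1.1, -0.1, 0.5]
width: 87.9
grasp_force: 0.0
```

Run:
```python
from h import *
d=grab("wrist"); save(d,"w2.png"); o=ctrl.get_obs(); print(o["t"],o["ee_pos"],o["orientation"],o["ft_force"])
```

```text
1.7667 [ 549.76870679 -226.69976755   48.46330237] [2.36084127e+00 2.07220672e+00 2.43782098e-04] [0.21195489 0.25206888 0.41989721]
```

View pics/w2.png

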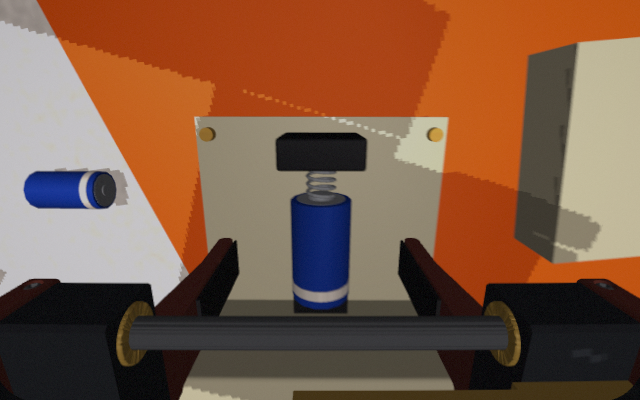

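The close view shows the cell upright in the image, centred at column 321 between the fingertips at columns 232 and 405, with the yaw right. The tips line up with the cell's middle at row ~250. I'll descend, grip and lift.

>>> {"name": "servo_tool", "arguments": {
  "increments": [
    [0,0.05,-1.7,0,0,0,1],
    [0,0.05,-3.35,0,0,0,1],
    [0,0.05,-3.35,0,0,0,1],
    [0,0.05,-3.35,0,0,0,-1],
    [0,0.05,-3.35,0,0,0,-1],
    [0,0.05,-3.35,0,0,0,-1],
    [0,0.05,-3.35,0,0,0,-1],
    [0,0.05,-3.35,0,0,0,-1],
    [0,0.05,-3.35,0,0,0,-1],
    [0,0.05,-3.35,0,0,0,-1],
    [0,0.05,-3.35,0,0,0,-1],
    [0,0.05,-3.35,0,0,0,-1],
    [0,0.05,-3.35,0,0,0,-1]
  ]
}}

```text
t: 2.85
ee_pos: [549.1, -226.5, 14.2]
orientation: [2.362, 2.071, 0.0]
ft_force: [1.4, 0.2, 0.1]
width: 33.5
grasp_force: 30.0
```

>>> {"name": "servo_tool", "arguments": {
  "increments": [
    [0,0,1,0,0,0,-1],
    [0,0,2,0,0,0,-1],
    [0,0,3.5,0,0,0,-1],
    [0,0,6,0,0,0,-1],
    [0,0,10,0,0,0,-1],
    [0,0,14,0,0,0,-1],
    [-2,10,18,0,0,0,-1],
    [-4,16,19,0,0,0,-1],
    [-4,20,19,0,0,0,-1],
    [-4,20,19,0,0,0,-1],
    [-4,20,19,0,0,0,-1]
  ]
}}

```text
t: 3.77
ee_pos: [508.4, -27.1, 205.3]
orientation: [2.363, 2.07, 0.001]
ft_force: [0.4, 0.5, -1.3]
width: 33.7
grasp_force: 30.0
```

Run:
```python
from h import *
d=grab("wrist"); save(d,"w3.png"); o=ctrl.get_obs(); print(o["t"],o["ee_pos"],o["orientation"],o["ft_force"],o["width"],o["grasp_force"])
```

```text
3.8167 [507.36896537 -21.30769479 206.36695751] [-2.35883957 -2.0721594  -0.00416571] [-0.77672515  4.07266828 -0.62363906] 33.334243004951915 30.000547170639038
```

View pics/w3.png

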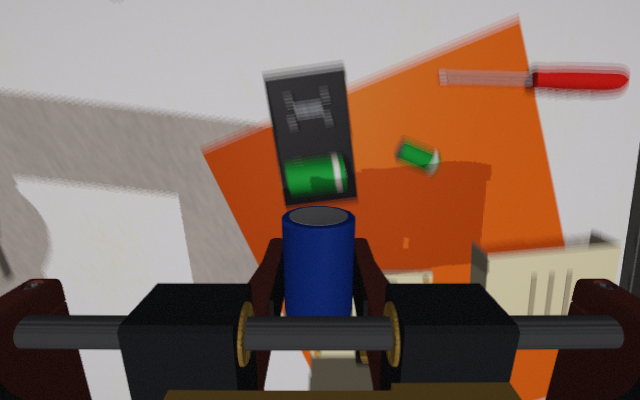

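The cell is held, flat end facing the camera. The tray's vacant place is at (309,108) and the green cell at (315,174), with its band on the right. The picture is blurred by motion, so I'll grab a still one and measure the tray and the rack.

Run:
```python
from h import *
d=grab("wrist"); im=d["image"]; save(d,"w4.png"); o=ctrl.get_obs(); print(o["ee_pos"],o["orientation"])
h=cv2.cvtColor(im,cv2.COLOR_RGB2HSV); g=im.max(2)
roi=np.zeros_like(g); roi[40:215,240:380]=255
m=((g<75).astype(np.uint8)*255)&roi
gm=cv2.inRange(h,(50,100,30),(80,255,255))&roi
m=cv2.morphologyEx(m|gm,cv2.MORPH_CLOSE,np.ones((15,15)))
cn=max(cv2.findContours(m,0,1)[0],key=cv2.contourArea); r=cv2.minAreaRect(cn); bp=cv2.boxPoints(r)
B=np.array([onz(d,*q,6) for q in bp]); print("tray",r,B.round(1).tolist(),"c",B.mean(0).round(1), np.linalg.norm(B[0]-B[1]),np.linalg.norm(B[1]-B[2]))
# vacant supports: lighter grey inside
x=B.mean(0)
sup=((g>45)&(g<160)).astype(np.uint8)*255; s2=np.zeros_like(sup); s2[80:140,280:340]=sup[80:140,280:340]
n,l,st,c=cv2.connectedComponentsWithStats(s2)
for k in range(1,n):
    if st[k,4]>20: print("sup",st[k],c[k].round(1),onz(d,*c[k],12).round(1))
n,l,st,c=cv2.connectedComponentsWithStats(gm); k=1+np.argmax(st[1:,4]); print("green",st[k],c[k])
P=[]
for u in range(st[k,0]+5,st[k,0]+st[k,2]-5):
    v=np.where(l[:,u]==k)[0]; P.append(onz(d,u,(v.min()+v.max())/2,25)[:2])
P=np.array(P); f=np.polyfit(P[:,0],P[:,1],1); print("dy/dx",f,"ends",P[0],P[-1], "y@515",np.polyval(f,515))
s=load("scene"); w=load("side")
for n,dd in (("scene",s),("side",w)):
    hh=cv2.cvtColor(dd["image"],cv2.COLOR_RGB2HSV); mm=cv2.inRange(hh,(22,130,60),(36,255,255))
    if n=="scene": mm[:,:400]=0; mm[:185]=0
    else: mm[:,:238]=0; mm[:,305:]=0
    mm=cv2.morphologyEx(mm,cv2.MORPH_CLOSE,np.ones((9,9))); cn=max(cv2.findContours(mm,0,1)[0],key=cv2.contourArea); b=cv2.boxPoints(cv2.minAreaRect(cn))
    print(n,[onz(dd,*q,3).round(0)[:2].tolist() for q in b])
```

```text
[508.3469569  -24.05527831 205.86702976] [-2.35702149 -2.07701708 -0.00312885]
tray ((315.6256408691406, 150.0133514404297), (135.95108032226562, 78.51469421386719), 82.93326568603516) [[468.7, 83.5, 6.0], [550.9, 82.5, 6.0], [554.8, -66.8, 6.0], [462.8, -67.0, 6.0]] c [509.3   8.    6. ] 82.21222445296573 149.40960021503096
sup [ 280   80   60   60 3002] [308.2 108.8] [507.4  56.6  12. ]
green [ 290  168   49   37 1480] [313.65       185.96148649]
dy/dx [ 1.1388900e-02 -2.9246442e+01] ends [482.38773227 -23.74255245] [523.81209673 -23.51338672] y@515 -23.381158500125927
scene [[574.0, 223.0], [426.0, 395.0], [499.0, 412.0], [636.0, 245.0]]
side [[443.0, 370.0], [488.0, 435.0], [627.0, 270.0], [578.0, 213.0]]
```

View pics/w4.png

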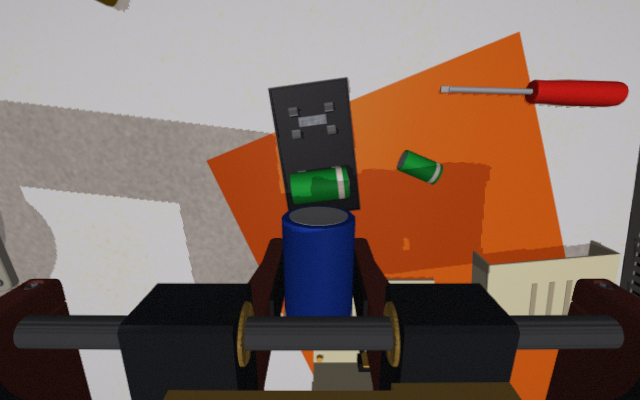

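The still view shows the vacant place's four V studs at (293,111), (329,106), (296,134) and (332,129), and the tray's top corners at (269,88) and (347,78).

Run:
```python
from h import *
d=load("wrist")
for z in (12,18):
    S=np.array([onz(d,u,v,z) for u,v in ((293,111),(329,106),(296,134),(332,129))]); print(S[:,:2].round(1).tolist(),S.mean(0))
for q in ((269,88),(347,78),(359,209)): print(onz(d,*q,6).round(1))
im=d["image"]; h=cv2.cvtColor(im,cv2.COLOR_RGB2HSV)
# green cell incl band: extents
gm=cv2.inRange(h,(50,100,30),(80,255,255)); gm[:160]=0; gm[206:]=0; gm[:,:285]=0; gm[:,365:]=0
ys,xs=np.where(gm); print(xs.min(),xs.max())
for u in (297,310,325,334): 
    v=np.where(gm[:,u])[0]; print(u,v.min(),v.max(),onz(d,u,(v.min()+v.max())/2,25).round(1), onz(d,u,v.min(),25).round(1), onz(d,u,v.max(),25).round(1))
print(onz(d,xs.min(),186,25),onz(d,349,183,25), d["E"][:3,3])
```

```text
[[491.3, 56.5], [529.5, 56.6], [491.0, 32.6], [529.9, 32.8]] [510.40755949  44.61782872  12.        ]
[[491.7, 56.4], [529.3, 56.6], [491.4, 32.9], [529.7, 33.2]] [510.52579069  44.78166757  18.        ]
[469.3  82.8   6. ]
[551.7  82.1   6. ]
[550.7 -61.8   6. ]
290 349
297 173 204 [484.5 -24.   25. ] [487.   -7.2  25. ] [482.  -41.3  25. ]
310 171 202 [498.8 -23.6  25. ] [501.1  -6.8  25. ] [496.4 -40.9  25. ]
325 169 200 [515.1 -23.5  25. ] [517.2  -6.8  25. ] [513.  -40.7  25. ]
334 168 199 [524.9 -23.7  25. ] [526.8  -6.9  25. ] [522.9 -40.9  25. ]
[477.44097542 -20.30755171  25.        ] [540.97206655 -25.17116127  25.        ] [517.42540742  54.34280962 368.14192255]
```

Tray yaw is 0, the groove is at (510.5, 44.7) and the green cell at (510.5, −23.5), which matches the 68 mm pitch. I'll turn the old cell button end to +x and bring it over the groove.

>>> {"name": "servo_tool", "arguments": {
  "increments": [
    [0.2,6.9,-3,0,0,97.5,-1],
    [0.2,6.9,-3,0,0,97.5,-1],
    [0.2,6.9,-3,0,0,97.5,-1],
    [0.2,6.9,-3,0,0,97.5,-1],
    [0.2,6.9,-3,0,0,97.5,-1],
    [0.2,6.9,-3,0,0,97.5,-1],
    [0.2,6.9,-3,0,0,97.5,-1],
    [0.2,6.9,-3,0,0,97.5,-1],
    [0.2,6.9,-3,0,0,97.5,-1],
    [0.2,6.9,-3,0,0,97.5,-1],
    [0.2,6.9,-3,0,0,97.5,-1],
    [0.2,6.9,-8,0,0,97.5,-1],
    [0.2,6.9,-13,0,0,97.5,-1],
    [0.2,6.9,-14,0,0,97.5,-1],
    [0.2,6.9,-14,0,0,97.5,-1],
    [0.2,6.9,-14,0,0,97.5,-1],
    [0.2,6.9,-14,0,0,97.5,-1],
    [0.2,6.9,-14,0,0,97.5,-1],
    [0.2,6.9,-14,0,0,97.5,-1]
  ]
}}

```text
t: 5.45
ee_pos: [512.9, 40.3, 65.7]
orientation: [0.002, 3.138, 0.0]
ft_force: [-0.0, -0.1, -1.8]
width: 33.6
grasp_force: 30.0
```

>>> {"name": "servo_tool", "arguments": {
  "increments": [
    [-0.2,0.4,-2,0,0,0,-1],
    [-0.2,0.4,-4,0,0,0,-1],
    [-0.2,0.4,-4,0,0,0,-1],
    [-0.2,0.4,-4,0,0,0,-1],
    [-0.2,0.4,-4,0,0,0,-1]
  ]
}}

```text
t: 5.87
ee_pos: [510.2, 44.3, 25.0]
orientation: [0.0, 3.14, 0.0]
ft_force: [0.3, 0.3, -1.6]
width: 33.4
grasp_force: 30.0
```

Run:
```python
from h import *
d=grab("wrist"); save(d,"w5.png"); o=ctrl.get_obs(); print(o["t"],o["ee_pos"],o["orientation"],o["ft_force"])
d=grab("side"); 
for p in ((510.5,44.7,25),(510.5,-23.5,25)): print(proj(d,np.array(p)))
```

```text
5.9167 [510.40546796  44.29567834  25.08383903] [3.69528766e-04 3.13949699e+00 1.65535576e-04] [ 1.27676343 -0.30156662 -0.37310106]
[312.60746044 215.66335041]
[326.49148233 228.06933646]
```

View pics/w5.png

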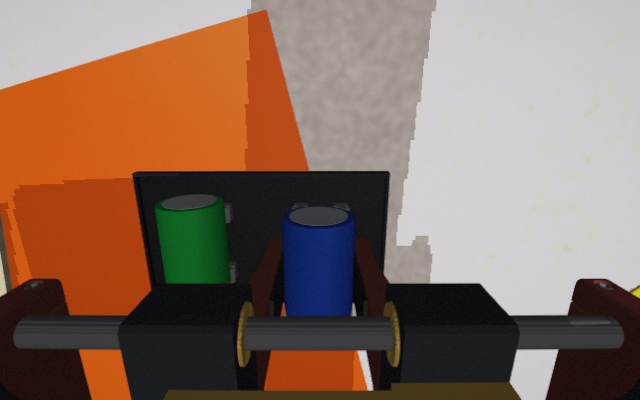

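The cell sits over the place: cell at column 319, the studs at columns 301 and 341. I'll lower it, watching the force, and release with a partial opening so the fingers clear the green cell.

>>> {"name": "servo_tool", "arguments": {
  "increments": [
    [0,0,-0.8,0,0,0,-1],
    [0,0,-1.4,0,0,0,-1],
    [0,0,-1.7,0,0,0,-1],
    [0,0,-1.9,0,0,0,-1],
    [0,0,-1.9,0,0,0,-1],
    [0,0,-1.9,0,0,0,-1]
  ]
}}

```text
t: 6.47
ee_pos: [509.5, 45.1, 5.2]
orientation: [0.001, 3.141, 0.001]
ft_force: [-2.1, 7.1, 10.0]
width: 33.3
grasp_force: 30.0
```

It touches down at the expected height. I'll open partially, rise, and lean 45° over the button end (+x).

>>> {"name": "servo_tool", "arguments": {
  "increments": [
    [0,0,0,0,0,0,0.15],
    [0,0,0,0,0,0,0.15],
    [0,0,0,0,0,0,0.15],
    [0,0,0,0,0,0,0.15],
    [0,0,3,0,0,0,0.15],
    [0,0,7,0,0,0,0.15],
    [0,0,10,0,7,0,0.15],
    [0,0,12,0,14,0,0.15],
    [0,0,12,0,21,0,0.15],
    [0,0,12,0,28,0,0.15],
    [0,0,12,0,35,0,0.15],
    [0,0,12,0,42,0,0.15],
    [0,0,12,0,45,0,0.15],
    [0,0,12,0,45,0,0.15],
    [0,0,12,0,45,0,0.15],
    [0,0,12,0,45,0,0.15],
    [0,0,12,0,45,0,0.15]
  ]
}}

```text
t: 7.88
ee_pos: [509.1, 44.3, 125.5]
orientation: [0.0, -2.358, -0.0]
ft_force: [-0.5, -0.5, -0.5]
width: 50.1
grasp_force: 0.0
```

Run:
```python
from h import *
o=ctrl.get_obs(); print(o["t"],o["ee_pos"],o["orientation"],o["width"],o["qpos"].round(2))
d=grab("wrist"); im=d["image"]; save(d,"w6.png"); h=cv2.cvtColor(im,cv2.COLOR_RGB2HSV)
m=cv2.inRange(h,(110,100,30),(130,255,255)); n,l,st,c=cv2.connectedComponentsWithStats(m)
for k in range(1,n):
    if st[k,4]>200: print("blue",st[k],c[k])
for p in ((479.7,44.7,25),(510.5,44.7,25),(541.2,44.7,25)): print(proj(d,np.array(p)).round(0))
s=load("scene"); print("meter",onz(s,394,151,20).round(0))
T=R.from_rotvec(o["orientation"]).as_matrix(); print("toolz",T[:,2].round(3),"y",T[:,1].round(3))
```

```text
7.8833 [509.06977084  44.26310532 125.49503634] [ 3.30158375e-05 -2.35839100e+00 -1.90285247e-05] 50.05682066706132 [ 0.04  0.79  1.46  0.03  1.68 -1.54]
blue [ 85 167  37  37 796] [104.30276382 184.07537688]
blue [ 299  257   43   60 2403] [319.76779026 287.51394091]
[320. 263.]
[320. 299.]
[320. 340.]
meter [293. 260.  20.]
toolz [-0.706  0.    -0.709] y [-0.  1.  0.]
```

The blue cell is centred at column 320, so I'll descend and grip 12 mm towards the button end.

>>> {"name": "servo_tool", "arguments": {
  "increments": [
    [0.1,0,-4,0,0,0,0.15],
    [0.1,0,-8,0,0,0,0.15],
    [0.1,0,-10,0,0,0,0.15],
    [0.1,0,-11.2,0,0,0,0.15],
    [0.1,0,-11.2,0,0,0,0.15],
    [0.1,0,-11.2,0,0,0,0.15],
    [0.1,0,-11.2,0,0,0,-1],
    [0.1,0,-11.2,0,0,0,-1],
    [0.1,0,-11.2,0,0,0,-1],
    [0.1,0,-11.2,0,0,0,-1],
    [0.1,0,-11.2,0,0,0,-1],
    [0.1,0,-11.2,0,0,0,-1],
    [0.1,0,-11.2,0,0,0,-1]
  ]
}}

```text
t: 9.02
ee_pos: [511.4, 45.6, 14.1]
orientation: [-0.0, -2.358, -0.003]
ft_force: [1.7, 6.8, 3.0]
width: 33.8
grasp_force: 30.0
```

>>> {"name": "servo_tool", "arguments": {
  "increments": [
    [0,0,1.5,0,0,0,-1],
    [0,0,5,0,0,0,-1],
    [0,0,9,0,-7,0,-1],
    [0,0,13,0,-14,0,-1],
    [0,1,16,0,-21,0,-1],
    [0,2,17,0,-28,0,-1],
    [0,4,17,0,-35,0,-1],
    [0,6,17,0,-42,0,-1],
    [0,8,17,0,-49,0,-1],
    [0,10,17,0,-56,0,-1],
    [0,12,17,0,-63,0,-1],
    [0,12,17,0,-70,0,-1],
    [0,12,17,0,-77,0,-1],
    [0,12,17,0,-84,0,-1],
    [0,12,17,0,-90,0,-1],
    [0,12,17,0,-90,0,-1],
    [0,12,17,0,-90,0,-1],
    [0,12,17,0,-90,0,-1]
  ]
}}

```text
t: 10.52
ee_pos: [512.3, 169.7, 225.0]
orientation: [0.013, 2.426, -0.008]
ft_force: [0.5, 0.2, -0.2]
width: 33.9
grasp_force: 30.0
```

>>> {"name": "servo_tool", "arguments": {
  "increments": [
    [0,0,0,0,0,7,-1],
    [0,0,0,0,0,14,-1],
    [0,0,0,0,0,21,-1],
    [0,0,0,0,0,28,-1],
    [0,0,0,0,0,35,-1],
    [0,0,0,0,0,40,-1],
    [0,0,0,0,0,40,-1],
    [0,0,0,0,0,40,-1],
    [0,0,0,0,0,40,-1]
  ]
}}

```text
t: 11.27
ee_pos: [503.6, 166.0, 219.9]
orientation: [-0.394, 2.476, 0.106]
ft_force: [-0.2, -0.4, -1.0]
width: 33.4
grasp_force: 30.0
```

Run:
```python
from h import *
o=ctrl.get_obs(); print(o["t"],o["ee_pos"],o["orientation"],o["width"],o["qpos"].round(2))
d=grab("wrist"); s=grab("scene"); w=grab("side")
T=R.from_rotvec(o["orientation"]).as_matrix(); print("toolz",T[:,2].round(3),"y",T[:,1].round(3))
for p in ((578,268,3),(534,320,3)): print([proj(x,np.array(p,float)).round(0).tolist() for x in (d,s,w)])
im=np.vstack([np.hstack([cv2.resize(s["image"][130:280,330:530],(400,300)),cv2.resize(w["image"][90:240,200:400],(400,300))]),np.hstack([cv2.resize(d["image"],(480,300)),np.zeros((300,320,3),np.uint8)])])
cv2.imwrite("pics/m1.png",im[:,:,::-1])
```

```text
11.2667 [503.55912752 166.03600357 219.90638431] [-0.3940242   2.47584102  0.10617887] 33.42047973891005 [ 0.3   0.12  2.26 -0.07  0.13 -1.52]
toolz [ 0.571  0.168 -0.803] y [-0.305  0.952 -0.017]
[[384.0, 136.0], [421.0, 221.0], [289.0, 178.0]]
[[443.0, 119.0], [436.0, 208.0], [271.0, 176.0]]
```

View pics/m1.png

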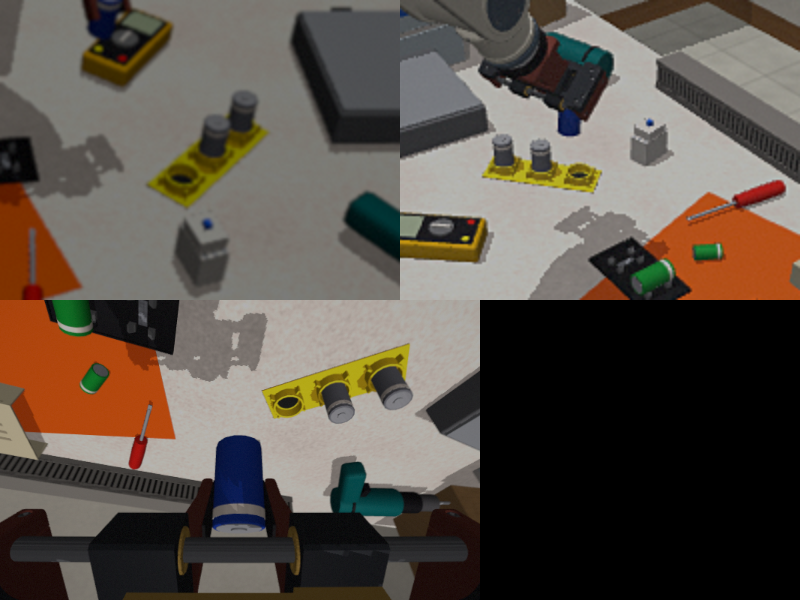

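Composite view: the cell is held button end up (white band at the top), but tilted, because joint 5 is at its lower limit this close to the base. The wrist tile puts the empty ring at pixel (385,137) and my estimate projects to (384,136), so they agree. Next I'll fit the arm's pitch geometry for reach and refine the rack from its plate corners.

```bash
cat > kin.py <<'E'
import numpy as np
from scipy.optimize import least_squares
D=[((.42367,1.63048,1.08857),624.6,222.1),((.79,1.46,1.68),np.hypot(509.1,44.3),125.5),((.12,2.26,.13),np.hypot(503.6,166),219.9)]
def fk(p,j):
    L1,L2,a,L3,h,r0=p; s=j[0]; t=s+j[1]; S=t+j[2]
    return (r0+L1*np.sin(s)+L2*np.sin(t)+a*np.cos(t)+L3*np.sin(S), h+L1*np.cos(s)+L2*np.cos(t)-a*np.sin(t)+L3*np.cos(S))
def res(p): return np.concatenate([np.subtract(fk(p,j),(r,z)) for j,r,z in D]+[0.02*(p-p0)])
p0=np.array([600,600,0,250,400,0.]); P=least_squares(res,p0).x
def ik(r,z,phi):  # phi: lean from vertical, tool points outward
    S=np.pi-phi
    f=least_squares(lambda x: np.subtract(fk(P,(x[0],x[1],S-x[0]-x[1])),(r,z)),[.5,1.7]).x
    return f[0],f[1],S-f[0]-f[1]
if __name__=="__main__":
    print(P.round(0),[np.subtract(fk(P,j),(r,z)).round(1) for j,r,z in D])
    for phi in (35,40,45): print(phi,[ (z,r,np.round(ik(r,z,np.radians(phi)),2).tolist()) for z in (34,130) for r in (600,648,700)])
E
python3 kin.py
python3 - <<'E'
from h import *
from scipy.optimize import least_squares
out=[]
for n in ("wrist","scene","side"):
    d=load(n); h=cv2.cvtColor(d["image"],cv2.COLOR_RGB2HSV); m=cv2.inRange(h,(20,110,50),(36,255,255))
    c=proj(d,np.array([534,320,3.])); yy,xx=np.mgrid[:400,:640]; lim=130 if n=="wrist" else 45
    m[(abs(xx-c[0])>lim)|(abs(yy-c[1])>lim*.75)]=0
    nn,l,st,_=cv2.connectedComponentsWithStats(cv2.dilate(m,np.ones((5,5)))); k=1+np.argmax(st[1:,4]); m[l!=k]=0
    H=cv2.convexHull(cv2.findNonZero(m))[:,0]; W=np.array([onz(d,*q,3)[:2] for q in H.astype(float)],np.float32)
    r=cv2.minAreaRect(W); print(n,np.round(r[0],1),np.round(r[1],1),round(r[2],1),cv2.boxPoints(r).round(0).tolist())
    # used cell tops etc: project hypotheses
E
```

```text
[572. 479.  75. 313. 302.   1.] [array([0.2, 0.2]), array([-0.1, -0. ]), array([-0.1, -0.1])]
35 [(34, 600, [0.62, 2.19, -0.28]), (34, 648, [0.65, 2.08, -0.2]), (34, 700, [0.68, 1.97, -0.12]), (130, 600, [0.4, 2.17, -0.04]), (130, 648, [0.45, 2.07, 0.02]), (130, 700, [0.5, 1.96, 0.07])]
40 [(34, 600, [0.66, 2.23, -0.44]), (34, 648, [0.67, 2.13, -0.36]), (34, 700, [0.7, 2.02, -0.27]), (130, 600, [0.42, 2.22, -0.19]), (130, 648, [0.46, 2.12, -0.14]), (130, 700, [0.51, 2.01, -0.07])]
45 [(34, 600, [0.7, 2.27, -0.61]), (34, 648, [0.71, 2.17, -0.52]), (34, 700, [0.73, 2.06, -0.43]), (130, 600, [0.45, 2.27, -0.36]), (130, 648, [0.48, 2.17, -0.29]), (130, 700, [0.53, 2.06, -0.23])]
wrist [532.  317.8] [ 72.1 198.8] 40.9 [[440.0, 369.0], [570.0, 219.0], [624.0, 266.0], [494.0, 416.0]]
scene [532.1 319. ] [ 63.  204.1] 40.7 [[442.0, 376.0], [575.0, 221.0], [623.0, 262.0], [489.0, 417.0]]
side [535.5 319.7] [ 78.2 200.2] 41.6 [[440.0, 369.0], [573.0, 219.0], [631.0, 271.0], [498.0, 421.0]]
```

The radial lean would need a wrist flip. Leaning sideways instead, with the tool pointing towards about +y (azimuth 110°), keeps joint 5 in range and keeps the body clear of the neighbouring cells. I'll swing to it.

>>> {"name": "servo_tool", "arguments": {
  "increments": [
    [1,1,0,0,0,7,-1],
    [2,2,0,0,0,14,-1],
    [3,3,0,0,0,21,-1],
    [4,4,0,0,0,28,-1],
    [5,5,0,0,0,35,-1],
    [6,6,0,0,0,42,-1],
    [7,7,0,0,0,49,-1],
    [7,8,0,0,0,56,-1],
    [7,9,0,0,0,63,-1],
    [7,10,0,0,0,70,-1],
    [7,11,-1,0,0,70,-1],
    [7,11,-2,0,0,70,-1],
    [7,11,-3,0,0,70,-1],
    [7,11,-3,0,0,70,-1],
    [7,11,-3,0,0,70,-1],
    [7,11,-3,0,0,70,-1],
    [7,11,-3,0,0,70,-1]
  ]
}}

```text
t: 12.83
ee_pos: [553.2, 340.5, 215.2]
orientation: [-1.632, 2.275, 0.157]
ft_force: [0.6, -0.8, -1.5]
width: 33.5
grasp_force: 30.0
```

```bash
cat > st.py <<'E'
from h import *
o=ctrl.get_obs(); T=R.from_rotvec(o["orientation"]).as_matrix()
print(round(o["t"],2),o["ee_pos"].round(1),"toolz",T[:,2].round(3),"y",T[:,1].round(3),"w",round(o["width"],1),o["qpos"].round(2),"f",o["ft_force"].round(1))
E
python3 st.py
```

```text
12.83 [553.2 340.5 215.2] toolz [ 0.205  0.281 -0.938] y [-0.936  0.336 -0.105] w 33.5 [ 0.46  0.35  1.82  0.26  0.68 -2.54] f [ 0.6 -0.8 -1.5]
```

Joint 6 hits its limit that way. The other free side works: the tool leaning outward and pointing back at the robot (azimuth ≈ 205°), which needs j6 ≈ +1.6. I'll go through vertical first, and work out that turn now.

Run:
```python
from h import *
Rz=lambda a:R.from_euler('z',a,degrees=True); Ry=lambda a:R.from_euler('y',a,degrees=True)
C=Rz(110)*Ry(-45); 
print((Rz(20)*C.inv()).as_rotvec(degrees=True).round(1))
```

```text
[-45.1  21.  -84.9]
```

>>> {"name": "servo_tool", "arguments": {
  "increments": [
    [-4,-7.6,7,-45.1,21,-84.9,-1],
    [-4,-7.6,7,-45.1,21,-84.9,-1],
    [-4,-7.6,7,-45.1,21,-84.9,-1],
    [-4,-7.6,7,-45.1,21,-84.9,-1],
    [-4,-7.6,7,-45.1,21,-84.9,-1],
    [-4,-7.6,7,-45.1,21,-84.9,-1],
    [-4,-7.6,7,-45.1,21,-84.9,-1],
    [-4,-7.6,7,-45.1,21,-84.9,-1],
    [-4,-7.6,7,-45.1,21,-84.9,-1],
    [-4,-7.6,7,-45.1,21,-84.9,-1],
    [-4,-7.6,7,-45.1,21,-84.9,-1],
    [-4,-7.6,7,-45.1,21,-84.9,-1],
    [-4,-7.6,7,-45.1,21,-84.9,-1],
    [-4,-7.6,7,-45.1,21,-84.9,-1]
  ]
}}

```text
t: 14.0
ee_pos: [513.7, 264.8, 285.0]
orientation: [-0.286, -2.662, 0.732]
ft_force: [-0.3, 1.2, -2.1]
width: 33.6
grasp_force: 30.0
```

```bash
python3 st.py
```

```text
14.0 [513.7 264.8 285. ] toolz [-0.396 -0.452 -0.799] y [ 0.097  0.845 -0.526] w 33.6 [ 0.55  0.62  1.31 -0.19  1.84 -0.8 ] f [-0.3  1.2 -2.1]
```

The command is clipped to what was reached, so later shifts count from the measured pose. Before leaning outward I'll locate the relay and work out the next turns.

Run:
```python
from h import *
s=load("scene"); w=load("side")
# relay: scene px base mid ~ (330+205/2,130+280/2) ; side tile
print("relay top knob scene",onz(s,330+207/2,130+224/2,80).round(0),"side knob",onz(w,200+250/2,90+122/2,80).round(0))
print("relay base scene",onz(s,330+205/2,130+283/2,0).round(0),"side base corner",onz(w,200+250/2,90+163/2,0).round(0))
o=ctrl.get_obs(); C=R.from_rotvec(o["orientation"]); B=R.from_euler('y',180,degrees=True)
Rz=lambda a:R.from_euler('z',a,degrees=True); Ry=lambda a:R.from_euler('y',a,degrees=True)
V=Rz(-70)*B
print("to V(-70)",(V*C.inv()).as_rotvec(degrees=True).round(1))
```

```text
relay top knob scene [725. 247.  80.] side knob [710. 239.  80.]
relay base scene [744. 252.   0.] side base corner [706. 229.   0.]
to V(-70) [ 13.1 -36.2 -55.6]
```

>>> {"name": "servo_tool", "arguments": {
  "increments": [
    [3,-3.5,-1,13.1,-36.2,-55.6,-1],
    [3,-3.5,-1,13.1,-36.2,-55.6,-1],
    [3,-3.5,-1,13.1,-36.2,-55.6,-1],
    [3,-3.5,-1,13.1,-36.2,-55.6,-1],
    [3,-3.5,-1,13.1,-36.2,-55.6,-1],
    [3,-3.5,-1,13.1,-36.2,-55.6,-1],
    [3,-3.5,-1,13.1,-36.2,-55.6,-1],
    [3,-3.5,-1,13.1,-36.2,-55.6,-1],
    [3,-3.5,-1,13.1,-36.2,-55.6,-1],
    [3,-3.5,-1,13.1,-36.2,-55.6,-1],
    [3,-3.5,-1,13.1,-36.2,-55.6,-1],
    [3,-3.5,-1,13.1,-36.2,-55.6,-1]
  ]
}}

```text
t: 15.0
ee_pos: [543.1, 229.2, 275.5]
orientation: [1.791, 2.578, -0.0]
ft_force: [0.0, 0.2, -1.4]
width: 33.5
grasp_force: 30.0
```

>>> {"name": "servo_tool", "arguments": {
  "increments": [
    [0,0,0,0,0,-14,-1],
    [0,0,0,0,0,-28,-1],
    [0,0,0,0,0,-42,-1],
    [0,0,0,0,0,-56,-1],
    [0,0,0,0,0,-70,-1],
    [0,0,0,0,0,-84,-1],
    [0,0,0,0,0,-98,-1],
    [0,0,0,0,0,-98,-1],
    [0,0,0,0,0,-98,-1],
    [0,0,0,0,0,-98,-1],
    [0,0,0,0,0,-98,-1],
    [0,0,0,0,0,-98,-1],
    [0,0,0,0,0,-98,-1],
    [0,0,0,0,0,-98,-1],
    [0,0,0,0,0,-98,-1],
    [0,0,0,0,0,-98,-1]
  ]
}}

```text
t: 16.33
ee_pos: [543.7, 229.6, 274.5]
orientation: [3.121, 0.344, -0.004]
ft_force: [-0.3, 0.2, -0.7]
width: 33.4
grasp_force: 30.0
```

```bash
python3 st.py
```

```text
16.33 [543.7 229.6 274.5] toolz [-0.002 -0.002 -1.   ] y [ 0.218 -0.976  0.001] w 33.4 [ 0.38  0.32  1.66 -0.    1.17  1.73] f [-0.3  0.2 -0.7]
```

Run:
```python
from h import *
d=grab("wrist"); im=d["image"]; h=cv2.cvtColor(im,cv2.COLOR_RGB2HSV); save(d,"w7.png")
m=cv2.inRange(h,(18,100,70),(38,255,255)); c=proj(d,np.array([577,267.3,19])); print("pred",c, proj(d,np.array([577,267.3,3])), d["E"][:3,3].round(0))
yy,xx=np.mgrid[:400,:640]; a=(abs(xx-c[0])<160)&(abs(yy-c[1])<120)
hole=((m==0)&a).astype(np.uint8); n,l,st,cc=cv2.connectedComponentsWithStats(hole)
for k in range(1,n):
    if 100<st[k,4]<4000: print("nonyellow",st[k],cc[k].round(1),onz(d,*cc[k],19).round(1),onz(d,*cc[k],3).round(1))
mm=m*a.astype(np.uint8); H=cv2.convexHull(cv2.findNonZero(mm))[:,0].astype(float); W=np.array([onz(d,*q,3)[:2] for q in H],np.float32); r=cv2.minAreaRect(W); print(r)
v=im[int(c[1])-40:int(c[1])+41,int(c[0])-60:int(c[0])+61]; cv2.imwrite("pics/ring.png",cv2.resize(v,None,fx=6,fy=6,interpolation=cv2.INTER_CUBIC)[:,:,::-1])
```

```text
pred [293.80837026 138.58245039] [294.6705269  137.47316123] [620. 246. 436.]
nonyellow [285 127  24  25 473] [296.4 138.9] [577.4 264.1  19. ] [575.7 264.8   3. ]
nonyellow [229 152  36  34 891] [246.  168.3] [526.3 320.1  19. ] [522.7 323.    3. ]
((531.4020385742188, 316.06781005859375), (63.82042694091797, 199.5118865966797), 40.827293395996094)
```

The plate measures 63.8×199.5 mm, as it should, and the hole's centroid agrees, so the empty ring is at ≈ (576, 265). I'll pitch outward 45° so the cell stands upright, then go above the ring.

>>> {"name": "servo_tool", "arguments": {
  "increments": [
    [0.5,0.8,-1,-1.5,7,0,-1],
    [1,1.6,-2,-3,14,0,-1],
    [1.5,2.4,-3,-4.5,21,0,-1],
    [2.2,3.3,-4,-6,28,0,-1],
    [2.2,3.3,-6,-7.5,35,0,-1],
    [2.2,3.3,-8,-9,42,0,-1],
    [2.2,3.3,-10,-9.6,44,0,-1],
    [2.2,3.3,-12,-9.6,44,0,-1],
    [2.2,3.3,-14,-9.6,44,0,-1],
    [2.2,3.3,-14,-9.6,44,0,-1],
    [2.2,3.3,-14,-9.6,44,0,-1],
    [2.2,3.3,-14,-9.6,44,0,-1],
    [2.2,3.3,-14,-9.6,44,0,-1]
  ]
}}

```text
t: 17.47
ee_pos: [566.2, 262.8, 136.5]
orientation: [2.813, 0.307, -1.164]
ft_force: [0.0, -0.4, -0.8]
width: 33.5
grasp_force: 30.0
```

```bash
python3 st.py
python3 - <<'E'
from h import *
o=ctrl.get_obs(); p=o["ee_pos"]; T=R.from_rotvec(o["orientation"]).as_matrix(); tz=T[:,2]
az=tz[:2]/np.linalg.norm(tz[:2]); cen=np.append(p[:2]-11*az,p[2]-1); print("cell centre by hand",cen.round(1))
C=[]
for n in ("scene","side"):
    d=grab(n); h=cv2.cvtColor(d["image"],cv2.COLOR_RGB2HSV); m=cv2.inRange(h,(108,100,25),(130,255,255)); c=proj(d,cen); yy,xx=np.mgrid[:400,:640]; m[(abs(xx-c[0])>25)|(abs(yy-c[1])>30)]=0
    n_,l,st,cc=cv2.connectedComponentsWithStats(m); k=1+np.argmax(st[1:,4]); ys,xs=np.where(l==k)
    bot=(xs[ys>=ys.max()-1].mean(),ys.max()); f=np.polyfit(ys,xs,1)
    print(n,"pred c",c.round(1),"blob",st[k],cc[k].round(1),"slope dx/dv",f[0].round(3),"expected",((proj(d,cen+[0,0,20])-proj(d,cen-[0,0,20]))).round(1),"bottom",bot,"pred bottom",proj(d,cen-[0,0,30.75]).round(1))
    im=d["image"]; q=c.astype(int); C.append(cv2.resize(im[q[1]-40:q[1]+60,q[0]-66:q[0]+67],(400,300),interpolation=cv2.INTER_CUBIC))
w=grab("wrist")["image"]; C2=np.hstack([cv2.resize(w,(480,300)),np.zeros((300,320,3),np.uint8)])
cv2.imwrite("pics/m2.png",np.vstack([np.hstack(C),C2])[:,:,::-1])
E
```

```text
17.47 [566.2 262.8 136.5] toolz [-0.69  -0.151 -0.707] y [ 0.215 -0.977 -0.001] w 33.5 [0.36 0.92 1.14 0.11 1.86 1.71] f [ 0.  -0.4 -0.8]
cell centre by hand [576.9 265.2 135.5]
scene pred c [427.2 181.3] blob [422 192  11   3  26] [427.7 193. ] slope dx/dv -0.715 expected [  2.4 -12.8] bottom (np.float64(427.2105263157895), np.int64(194)) pred bottom [425.3 191. ]
side pred c [288.6 146.3] blob [284 144  10  13  92] [287.9 150.7] slope dx/dv 0.297 expected [ -0.3 -10.4] bottom (np.float64(288.8), np.int64(156)) pred bottom [288.9 154.2]
```

The cell reads vertical and its bottom lies over the ring in both fixed views, to within about a pixel. I'll lower it in stages, watching the force.

>>> {"name": "servo_tool", "arguments": {
  "increments": [
    [-0.05,0,-3,0,0,0,-1],
    [-0.05,0,-6,0,0,0,-1],
    [-0.05,0,-7.5,0,0,0,-1],
    [-0.05,0,-8,0,0,0,-1],
    [-0.05,0,-8.5,0,0,0,-1],
    [-0.05,0,-9,0,0,0,-1],
    [-0.05,0,-9.2,0,0,0,-1],
    [-0.05,0,-9.2,0,0,0,-1],
    [-0.05,0,-9.2,0,0,0,-1]
  ]
}}

```text
t: 18.37
ee_pos: [565.3, 262.7, 43.5]
orientation: [2.812, 0.306, -1.167]
ft_force: [-1.1, 1.4, -1.2]
width: 33.2
grasp_force: 30.0
```

>>> {"name": "servo_tool", "arguments": {
  "increments": [
    [0,0,-0.3,0,0,0,-1],
    [0,0,-0.5,0,0,0,-1],
    [0,0,-0.7,0,0,0,-1],
    [0,0,-0.8,0,0,0,-1],
    [0,0,-0.8,0,0,0,-1]
  ]
}}

```text
t: 18.78
ee_pos: [564.9, 262.5, 35.6]
orientation: [2.81, 0.305, -1.169]
ft_force: [-0.1, 0.2, 4.8]
width: 33.4
grasp_force: 30.0
```

It touched the floor at the expected height. I'll release and withdraw straight up.

>>> {"name": "servo_tool", "arguments": {
  "increments": [
    [0,0,0,0,0,0,0.1],
    [0,0,0,0,0,0,0.1],
    [0,0,0,0,0,0,0.1],
    [0,0,0,0,0,0,0.1],
    [0,0,0.7,0,0,0,0.1],
    [0,0,2,0,0,0,0.1],
    [0,0,4,0,0,0,0.1],
    [0,0,8,0,0,0,0.1],
    [0,0,12,0,0,0,0.1],
    [0,0,16,0,0,0,0.1],
    [0,0,18,2.4,-11,0,0.1],
    [-2,-4,18,4.8,-22,0,0.1],
    [-4,-8,18,7.2,-33,0,0.1],
    [-6,-12,18,9.6,-44,0,0.1],
    [-6,-16,18,9.6,-44,0,0.1],
    [-6,-18,18,9.6,-44,0,0.1],
    [-6,-18,18,9.6,-44,0,0.1],
    [-6,-18,18,9.6,-44,0,0.1],
    [-6,-18,18,9.6,-44,0,0.1],
    [-6,-18,18,9.6,-44,0,0.1]
  ]
}}

```text
t: 20.45
ee_pos: [506.0, 83.2, 215.9]
orientation: [3.122, 0.339, -0.001]
ft_force: [-0.7, 0.1, 0.1]
width: 48.3
grasp_force: 0.0
```

```bash
python3 st.py
python3 - <<'E'
from h import *
s=grab("scene"); w=grab("side")
for n,d in (("scene",s),("side",w)):
    h=cv2.cvtColor(d["image"],cv2.COLOR_RGB2HSV); m=cv2.inRange(h,(108,100,25),(130,255,255)); c=proj(d,np.array([576,265,33.75])); yy,xx=np.mgrid[:400,:640]; m[(abs(xx-c[0])>25)|(abs(yy-c[1])>30)]=0
    n_,l,st,cc=cv2.connectedComponentsWithStats(m); k=1+np.argmax(st[1:,4]); ys,xs=np.where(l==k)
    mid=[(y,xs[ys==y].min(),xs[ys==y].max()) for y in range(ys.min(),ys.max()+1,3)]
    print(n,"pred",c.round(1),"pred bot/top",proj(d,np.array([576,265,3.])).round(1),proj(d,np.array([576,265,64.5])).round(1),"blob",st[k],cc[k].round(1),mid)
E
```

```text
20.45 [506.   83.2 215.9] toolz [-0.    -0.001 -1.   ] y [ 0.215 -0.977  0.001] w 48.3 [ 0.14  0.27  1.88 -0.    0.99  1.5 ] f [-0.7  0.1  0.1]
scene pred [421.2 212. ] pred bot/top [419.5 220.8] [422.9 203. ] blob [415 210  13  12 101] [420.8 215.9] [(210, np.int64(417), np.int64(417)), (213, np.int64(416), np.int64(427)), (216, np.int64(415), np.int64(426)), (219, np.int64(417), np.int64(426))]
side pred [289.2 171.7] pred bot/top [289.4 178.9] [289.  164.3] blob [285 169  10  10  73] [289.2 173.9] [(169, np.int64(285), np.int64(285)), (172, np.int64(285), np.int64(293)), (175, np.int64(285), np.int64(294)), (178, np.int64(288), np.int64(290))]
```

The old cell stands upright and seated in the ring: in both views the blob lies between the predicted bottom and top. Next is the new cell. I'll turn the tool by +167.6° so joint 6 stays in range, and go above it.

>>> {"name": "servo_tool", "arguments": {
  "increments": [
    [0,-5,0,0,0,14,0.4],
    [0,-10.7,0,0,0,28,0.4],
    [0.45,-10.7,0,0,0,42,0.4],
    [0.45,-10.7,0,0,0,56,0.4],
    [0.45,-10.7,0,0,0,70,0.4],
    [0.45,-10.7,0,0,0,84,0.4],
    [0.45,-10.7,0,0,0,84,0.4],
    [0.45,-10.7,0,0,0,84,0.4],
    [0.45,-10.7,0,0,0,84,0.4],
    [0.45,-10.7,0,0,0,84,0.4],
    [0.45,-10.7,0,0,0,84,0.4],
    [0.45,-10.7,0,0,0,84,0.4]
  ]
}}

```text
t: 21.55
ee_pos: [510.1, -23.8, 214.0]
orientation: [2.085, 2.349, -0.002]
ft_force: [-1.1, -0.4, -0.2]
width: 61.4
grasp_force: 0.0
```

>>> {"name": "servo_tool", "arguments": {
  "increments": [
    [0,0,-2,0,0,14,0.4],
    [0,0,-4,0,0,28,0.4],
    [0,0,-6,0,0,42,0.4],
    [0,0,-8,0,0,56,0.4],
    [0,0,-10,0,0,70,0.4],
    [0,0,-11.5,0,0,83.6,0.4],
    [0,0,-11.5,0,0,83.6,0.4],
    [0,0,-11.5,0,0,83.6,0.4],
    [0,0,-11.5,0,0,83.6,0.4],
    [0,0,-11.5,0,0,83.6,0.4],
    [0,0,-11.5,0,0,83.6,0.4],
    [0,0,-11.5,0,0,83.6,0.4],
    [0,0,-11.5,0,0,83.6,0.4],
    [0,0,-11.5,0,0,83.6,0.4]
  ]
}}

```text
t: 22.72
ee_pos: [509.8, -24.0, 99.0]
orientation: [0.003, 3.141, 0.002]
ft_force: [-0.1, 0.3, 0.1]
width: 61.8
grasp_force: 0.0
```

```bash
python3 st.py
python3 - <<'E'
from h import *
d=grab("wrist"); h=cv2.cvtColor(d["image"],cv2.COLOR_RGB2HSV); m=cv2.inRange(h,(50,100,25),(80,255,255))
c=proj(d,np.array([510.5,-23.5,25])); n,l,st,cc=cv2.connectedComponentsWithStats(m)
for k in range(1,n):
    if st[k,4]>300: print(st[k],cc[k].round(1))
print(c, [proj(d,np.array([x,-23.5,z])).round(1).tolist() for x,z in ((479.7,42),(541,42))])
k=1+np.argmax(st[1:,4])
for v in (st[k,1]+15,st[k,1]+st[k,3]//2):
    u=np.where(l[v]==k)[0]; print(v,u.min(),u.max(),onz(d,(u.min()+u.max())/2,v,30).round(1))
E
```

```text
22.72 [509.8 -24.   99. ] toolz [ 0.001  0.001 -1.   ] y [0.002 1.    0.001] w 61.8 [-0.07  0.45  1.96  0.    0.73 -1.64] f [-0.1  0.3  0.1]
[ 297  172   47   73 2998] [320.2 208.8]
[319.52047031 215.08584233] [[319.7, 180.2], [319.6, 261.6]]
187 298 343 [487.3 -22.8  30. ]
208 298 342 [503.3 -23.2  30. ]
```

>>> {"name": "servo_tool", "arguments": {
  "increments": [
    [0.05,0.05,-4,0,0,0,0.4],
    [0.05,0.05,-7,0,0,0,0.4],
    [0.05,0.05,-9.2,0,0,0,0.4],
    [0.05,0.05,-9.2,0,0,0,0.4],
    [0.05,0.05,-9.2,0,0,0,0.4],
    [0.05,0.05,-9.2,0,0,0,-1],
    [0.05,0.05,-9.2,0,0,0,-1],
    [0.05,0.05,-9.2,0,0,0,-1],
    [0.05,0.05,-9.2,0,0,0,-1],
    [0.05,0.05,-9.2,0,0,0,-1],
    [0.05,0.05,-9.2,0,0,0,-1],
    [0.05,0.05,-9.2,0,0,0,-1],
    [0.05,0.05,-9.2,0,0,0,-1]
  ]
}}

```text
t: 23.85
ee_pos: [510.0, -22.7, 8.0]
orientation: [0.002, 3.139, 0.004]
ft_force: [0.2, 10.0, 4.9]
width: 33.7
grasp_force: 30.0
```

I have the new cell. I'll lift it, turn the button end towards the case (−97.5°), and go above the bay.

>>> {"name": "servo_tool", "arguments": {
  "increments": [
    [0,0,1.5,0,0,0,-1],
    [0,0,5,0,0,0,-1],
    [0,0,9,0,0,0,-1],
    [0,0,13,0,0,-7,-1],
    [0,0,16,0,0,-14,-1],
    [0.5,-3,16,0,0,-28,-1],
    [1,-6,16,0,0,-42,-1],
    [2,-9,16,0,0,-56,-1],
    [3,-12,16,0,0,-70,-1],
    [3.8,-15,16,0,0,-84,-1],
    [3.8,-18,16,0,0,-97.5,-1],
    [3.8,-21.5,16,0,0,-97.5,-1],
    [3.8,-21.5,16,0,0,-97.5,-1],
    [3.8,-21.5,16,0,0,-97.5,-1],
    [3.8,-21.5,16,0,0,-97.5,-1],
    [3.8,-21.5,16,0,0,-97.5,-1],
    [3.8,-21.5,16,0,0,-97.5,-1],
    [3.8,-21.5,16,0,0,-97.5,-1],
    [3.8,-21.5,16,0,0,-97.5,-1],
    [3.8,-21.5,16,0,0,-97.5,-1]
  ]
}}

```text
t: 25.52
ee_pos: [547.7, -238.9, 167.6]
orientation: [2.359, 2.073, -0.001]
ft_force: [0.3, 0.4, -0.9]
width: 33.4
grasp_force: 30.0
```

>>> {"name": "servo_tool", "arguments": {
  "increments": [
    [0,0,0,-7,0.9,0,-1],
    [0,0,-2,-14.9,2,0,-1],
    [0,0,-4,-14.9,2,0,-1],
    [0,0,-6,-14.9,2,0,-1],
    [0,0,-6,-14.9,2,0,-1],
    [0,0,-6,-14.9,2,0,-1],
    [0,0,-6,-14.9,2,0,-1]
  ]
}}

```text
t: 26.1
ee_pos: [548.4, -239.4, 108.5]
orientation: [2.219, 1.947, -0.294]
ft_force: [0.5, -0.1, -0.8]
width: 33.5
grasp_force: 30.0
```

```bash
python3 st.py
python3 - <<'E'
from h import *
d=grab("wrist"); h=cv2.cvtColor(d["image"],cv2.COLOR_RGB2HSV); im=d["image"]; save(d,"w8.png")
m=cv2.inRange(h,(50,100,25),(80,255,255)); m[:,:200]=0; n,l,st,cc=cv2.connectedComponentsWithStats(m); k=1+np.argmax(st[1:,4]); print("green in hand",st[k],cc[k].round(1))
a,b=np.radians(-7.5),0
rx=np.array([np.cos(a),np.sin(a),0]); ry=np.array([-np.sin(a),np.cos(a),0]); S=np.array([549.5,-226,0])
Q=[S+rx*x+ry*y+[0,0,52] for x,y in ((-22,49),(22,49),(22,65),(-22,65))]; print("block pred",[proj(d,q).round(1).tolist() for q in Q])
g=im.max(2); c=proj(d,S+ry*57+[0,0,52]).astype(int); bm=np.zeros_like(g); sl=(slice(max(c[1]-40,0),c[1]+40),slice(c[0]-60,c[0]+60)); bm[sl]=(g[sl]<45)*255
n,l,st,cc=cv2.connectedComponentsWithStats(bm); k=1+np.argmax(st[1:,4]); cn=cv2.findContours((l==k).astype(np.uint8),0,1)[0][0]; bp=cv2.boxPoints(cv2.minAreaRect(cn)); print("block obs",bp.round(1).tolist(),[onz(d,*q,52).round(1).tolist() for q in bp])
E
```

```text
26.1 [ 548.4 -239.4  108.5] toolz [-0.033 -0.259 -0.965] y [ 0.991 -0.13   0.001] w 33.5 [-0.3   0.53  1.81 -0.37  0.8   0.09] f [ 0.5 -0.1 -0.8]
green in hand [ 282  204   72  113 6820] [318.  265.5]
block pred [[279.0, 112.1], [353.5, 112.1], [355.1, 83.9], [277.3, 83.8]]
block obs [[279.0, 75.0], [354.0, 75.0], [354.0, 113.0], [279.0, 113.0]] [[538.0, -154.2, 52.0], [579.5, -159.6, 52.0], [578.0, -180.9, 52.0], [534.0, -175.1, 52.0]]
```

The spring block's front edge projects to within 1 px of where it's seen, so the seat is confirmed. I'll lower the tilted cell into the entry pose in front of the spring.

>>> {"name": "servo_tool", "arguments": {
  "increments": [
    [-0.05,0.1,-3,0,0,0,-1],
    [-0.05,0.1,-5,0,0,0,-1],
    [-0.05,0.1,-6.2,0,0,0,-1],
    [-0.05,0.1,-7,0,0,0,-1],
    [-0.05,0.1,-7.5,0,0,0,-1],
    [-0.05,0.1,-7.5,0,0,0,-1],
    [-0.05,0.1,-7.5,0,0,0,-1]
  ]
}}

```text
t: 26.73
ee_pos: [547.8, -238.3, 33.3]
orientation: [2.22, 1.946, -0.294]
ft_force: [0.3, 0.1, -1.1]
width: 32.9
grasp_force: 30.0
```

No contact yet. Now I'll push back along the bay's +y by 14 mm.

>>> {"name": "servo_tool", "arguments": {
  "increments": [
    [0.05,0.4,0,0,0,0,-1],
    [0.1,0.8,0,0,0,0,-1],
    [0.15,1.15,0,0,0,0,-1],
    [0.18,1.4,0,0,0,0,-1],
    [0.18,1.4,0,0,0,0,-1],
    [0.18,1.4,0,0,0,0,-1]
  ]
}}

```text
t: 27.23
ee_pos: [549.8, -224.4, 33.5]
orientation: [2.218, 1.946, -0.295]
ft_force: [-0.1, -6.4, 0.4]
width: 34.0
grasp_force: 30.0
```

```bash
python3 st.py
python3 - <<'E'
from h import *
d=grab("wrist"); im=d["image"]; save(d,"w9.png")
h=cv2.cvtColor(im,cv2.COLOR_RGB2HSV); m=cv2.inRange(h,(50,100,25),(80,255,255)); m[:,:200]=0; n,l,st,cc=cv2.connectedComponentsWithStats(m); k=1+np.argmax(st[1:,4]); print("green in hand",st[k],cc[k].round(1))
E
```

```text
27.23 [ 549.8 -224.4   33.5] toolz [-0.033 -0.26  -0.965] y [ 0.992 -0.13   0.002] w 34.0 [-0.27  0.65  1.83 -0.43  0.67  0.2 ] f [-0.1 -6.4  0.4]
green in hand [ 283  204   71  113 6840] [318.  265.5]
```

The spring pushes back with 6.4 N (about 5 mm past home) and the cell hasn't slipped. I'll level and lower it while keeping it pushed back.

>>> {"name": "servo_tool", "arguments": {
  "increments": [
    [0.01,0.06,-0.23,2,-0.25,0,-1],
    [0.02,0.12,-0.46,4,-0.5,0,-1],
    [0.02,0.18,-0.68,6,-0.75,0,-1],
    [0.03,0.24,-0.89,7.9,-1,0,-1],
    [0.04,0.29,-1.1,9.7,-1.25,0,-1],
    [0.05,0.34,-1.3,11.4,-1.5,0,-1],
    [0.06,0.4,-1.4,13.2,-1.75,0,-1],
    [0.06,0.45,-1.5,14.9,-2,0,-1],
    [0.06,0.45,-1.5,14.9,-2,0,-1],
    [0.06,0.45,-1.5,14.9,-2,0,-1]
  ]
}}

```text
t: 28.12
ee_pos: [550.8, -221.1, 18.7]
orientation: [2.359, 2.067, 0.0]
ft_force: [-0.4, -7.2, 2.4]
width: 33.7
grasp_force: 30.0
```

```bash
python3 st.py
python3 - <<'E'
from h import *
d=grab("wrist"); im=d["image"]; save(d,"w10.png")
h=cv2.cvtColor(im,cv2.COLOR_RGB2HSV); m=cv2.inRange(h,(50,100,25),(80,255,255)); m[:,:200]=0; n,l,st,cc=cv2.connectedComponentsWithStats(m); k=1+np.argmax(st[1:,4]); print("green in hand",st[k],cc[k].round(1))
E
```

```text
28.12 [ 550.8 -221.1   18.7] toolz [ 0.003 -0.004 -1.   ] y [ 0.991 -0.131  0.004] w 33.7 [-0.4   0.67  1.8  -0.    0.67 -0.27] f [-0.4 -7.2  2.4]
green in hand [ 283  206   71  111 6774] [318.  265.9]
```

>>> {"name": "servo_tool", "arguments": {
  "increments": [
    [0,0,-0.1,0,0,0,-1],
    [0,0,-0.18,0,0,0,-1],
    [0,0,-0.18,0,0,0,-1],
    [0,0,-0.18,0,0,0,-1]
  ]
}}

```text
t: 28.5
ee_pos: [550.9, -220.7, 17.6]
orientation: [2.358, 2.068, -0.0]
ft_force: [-2.9, -6.4, 8.3]
width: 33.8
grasp_force: 30.0
```

It's on the V supports. I'll ease it forward towards the tab before letting go.

>>> {"name": "servo_tool", "arguments": {
  "increments": [
    [-0.06,-0.1,0.03,0,0,0,-1],
    [-0.08,-0.2,0.03,0,0,0,-1],
    [-0.1,-0.3,0.03,0,0,0,-1],
    [-0.11,-0.4,0.03,0,0,0,-1],
    [-0.11,-0.4,0.03,0,0,0,-1],
    [-0.11,-0.4,0.03,0,0,0,-1]
  ]
}}

```text
t: 29.0
ee_pos: [549.5, -224.2, 16.9]
orientation: [2.359, 2.069, -0.0]
ft_force: [-0.7, -5.6, 5.2]
width: 33.6
grasp_force: 30.0
```

>>> {"name": "servo_tool", "arguments": {
  "increments": [
    [-0.02,-0.15,0,0,0,0,-1],
    [-0.02,-0.15,0,0,0,0,-1],
    [-0.02,-0.15,0,0,0,0,-1]
  ]
}}

```text
t: 29.25
ee_pos: [549.4, -225.3, 16.9]
orientation: [2.359, 2.069, 0.0]
ft_force: [-0.1, -3.5, 5.4]
width: 33.6
grasp_force: 30.0
```

>>> {"name": "servo_tool", "arguments": {
  "increments": [
    [0,0,0,0,0,0,0],
    [0,0,0,0,0,0,0.4],
    [0,0,0,0,0,0,0.4],
    [0,0,0,0,0,0,0.4],
    [0,0,0,0,0,0,0.4],
    [0,0,2,0,0,0,0.4],
    [0,0,5,0,0,0,0.4],
    [0,0,9,0,0,0,0.4],
    [0,0,13,0,0,0,0.4],
    [0,0,16,0,0,0,0.4],
    [0,0,16,0,0,0,0.4],
    [0,0,16,0,0,0,0.4],
    [0,0,16,0,0,0,0.4]
  ]
}}

```text
t: 30.33
ee_pos: [547.7, -224.7, 175.4]
orientation: [2.362, 2.071, -0.002]
ft_force: [0.2, 0.7, 0.9]
width: 61.4
grasp_force: 0.0
```

```bash
python3 st.py
python3 - <<'E'
from h import *
d=grab("wrist"); im=d["image"]; s=grab("scene"); w=grab("side")
h=cv2.cvtColor(im,cv2.COLOR_RGB2HSV); m=cv2.inRange(h,(50,100,25),(80,255,255)); 
a=np.radians(-7.5); ry=np.array([-np.sin(a),np.cos(a),0]); S=np.array([549.5,-226,34])
for y,z in ((30.75,51),(0,51),(-29.25,51)): print(y,proj(d,S+ry*y+[0,0,z-34]).round(1))
n,l,st,cc=cv2.connectedComponentsWithStats(m)
for k in range(1,n):
    if st[k,4]>200: print(st[k],cc[k].round(1))
r=lambda i,x,y,ww,hh:cv2.resize(i[y:y+hh,x:x+ww],(400,300),interpolation=cv2.INTER_CUBIC)
c=proj(d,S).astype(int)
M=np.vstack([np.hstack([r(im,c[0]-80,max(c[1]-60,0),160,120),r(w["image"],345,225,80,60)]),np.hstack([r(s["image"],190,190,80,60),r(s["image"],390,170,80,60)])])
cv2.imwrite("pics/m3.png",M[:,:,::-1])
E
```

```text
30.33 [ 547.7 -224.7  175.4] toolz [-0.    -0.001 -1.   ] y [ 0.991 -0.131 -0.   ] w 61.4 [-0.41  0.43  1.74 -0.    0.97 -0.28] f [0.2 0.7 0.9]
30.75 [319.8 164. ]
0 [319.8 197.6]
-29.25 [319.7 227.8]
[ 303  162   35   56 1774] [319.5 189.9]
```

View pics/m3.png

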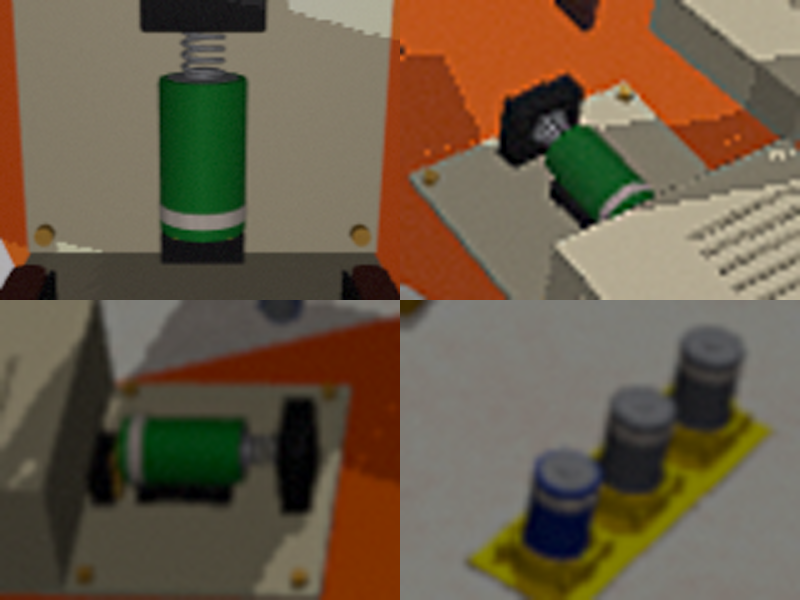

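The composite shows the green cell lying level in the bay, band towards the case and spring on the flat end, in the same pixels the old cell had. The blue cell stands button end up in the ring, level with its grey neighbours, and the gripper touches nothing. I'll hand in.

```bash
python3 -c "
from workcell import ctrl
print(ctrl.close_job())"
```

```text
the job is handed in; nothing more can be done
None
```

I stood the old blue cell button end up in the rack's empty ring, then fitted the new green cell level and home in the bay and let go; the job was handed in at about 30 s and its verdict was not shown.

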